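# Lock the root slicer's thickness setting

## Task

Turn the thickness knob on the root slicer until its white pointer lines up with the green marker on the dial, then slide the clear guard all the way over the knob against its stop. Finally take the red lock plate from its wooden block and push it fully home in the slot of the sloping panel, so that the guard cannot slide back; let go of everything and leave the other things on the table where they are.

Things in the scene. Friction and masses are not known exactly. Their poses are not given: they have to be found in the camera images.
- panel: brushed metal control panel of the blue and white root slicer, 150 mm (x) by 270 mm (y), sloping 28 deg down towards the robot. Fixed. Origin: middle of its upper face; x runs up the slope, y along the panel to the robot's left, z straight out of the face. Low steel rails (8 mm high) lie at x = -48.5 and +48.5 mm
- dial (a point): centre of the round black dial under the knob, on the panel face at panel (0, -45, 0) mm; axes as the panel
- knob (a joint): thickness knob: black disc (48 mm wide, top 8 mm off the face) that carries a bar grip 44 long, 12 thick, from 8 to 30 mm off the face, with a white pointer line along one half of the bar. 0 rad = pointer straight up the slope (panel +x); grows clockwise as seen looking at the face; turns -1.6 to 1.6 and stays where it is left (about 0.05 N m)
- knob_grip (a point): on the knob's axis, 30 mm off the face, level with the top of the bar; its x axis is along the bar towards the white pointer, z out of the face. A good place for the TCP (fingertips then stand 11 mm off the face)
- pointer_tip (a point): end of the pointer's line: 30 mm from the dial centre in the pointer's direction, 4 mm off the face; turns with the knob
- marker_tip (a point): the green marker on the dial (12 x 6 mm, flat): point 30 mm from the dial centre in its direction, 4 mm off the face; where pointer_tip must come
- guard (a joint): clear tunnel with yellow edges that slides along the panel, 60 mm long (y), 88 wide (x), 38 high; 0 m = fully open (its middle 105 mm to the left of the knob), grows as it slides to the right (panel -y); 0.105 = against the stop, centred over the knob. Friction about 1.2 N
- guard_fin (a point): middle of the yellow fin on the guard's roof, 50 mm off the face; the fin is 12 mm thick (y), 30 wide (x), from 38 to 60 mm off the face. It stands 10 mm to the -y side of the guard's middle. Axes as the panel
- slot (a point): mouth centre of the lock slot in the panel face at panel (0, -7, 0) mm, 38 mm to the left of the knob axis; opening 51.7 mm (x) by 10 mm (y) with straight walls, 30 mm deep, straight into the face. The guard passes over it and covers it until it is nearly home
- lock_plate: red lock plate, a slab 50 mm (x) by 8 mm (y) by 100 mm (z) with a foot that tapers over the lowest 10 mm to 38 by 4 mm, 90 g, loose, same both ways round; starts upright in the parking block. Origin: centre of its underside; z along its height
- block: dark wooden parking block, fixed, 85 (x) by 45 (y) by 40 mm high; its slot (51.7 x 10, 30 deep) holds the plate upright, foot 10 mm above the table, top 110 mm above. Origin: centre of its underside
- tray: steel tray of root slices, fixed, 100 by 130 by 28 mm; origin: centre of its underside
- root_a: upright cut chunk of brown root with pale cut top, 48 mm across, 45 high; a bystander, not to be disturbed. Origin: centre of its underside.
- root_b: upright cut chunk of brown root with pale cut top, 40 mm across, 60 high; a bystander, not to be disturbed. Origin: centre of its underside.
- root_c: upright cut chunk of brown root with pale cut top, 54 mm across, 38 high; a bystander, not to be disturbed. Origin: centre of its underside.
- cleaver: cleaver with dark blade and wooden handle lying on the chopping board, 260 mm long; a bystander, not to be disturbed. Origin: centre of its underside.
- jar: white jar with black lid, 80 mm across, 120 high; a bystander, not to be disturbed. Origin: centre of its underside.
- bowl: empty steel bowl, 120 mm across, 55 high; a bystander, not to be disturbed. Origin: centre of its underside.
- brush: hand brush lying on the table; a bystander, not to be disturbed. Origin: centre of its underside.
Things that resemble listed ones, but are neither listed nor needed, are in the scene too. Of the things shaped like the lock_plate, the red one is meant.

How it is judged:
On the way, in this order (a step that is already met when the one before it is completed fails the run):
1. the pointer is at the green marker (distance between pointer_tip and marker_tip below 0.004 m and value of joint guard below 0.05 m), for 0.2 s.
2. the guard is fully over the knob, the pointer still at the marker (distance between pointer_tip and marker_tip below 0.004 m and value of joint guard above 0.099 m), for 0.2 s.
At the end, for the whole second after the job is handed in: The pointer tip is within 4 mm of the marker tip, the guard within 6 mm of its stop, and the lock plate stands still in the slot: its foot at least 25 mm below the panel face, within 4 mm of the slot's centre and square to the face within 0.14 rad (all of step 2 and z of lock_plate in the frame of slot between -0.035 and -0.025 m and x of lock_plate in the frame of slot between -0.004 and 0.004 m and y of lock_plate in the frame of slot between -0.004 and 0.004 m and angle between the z axis of lock_plate and the z axis of slot, either way round below 0.14 rad and linear speed of lock_plate below 0.02 m/s); the robot touches nothing.
It fails at once if a bystander (root chunk, cleaver, jar, bowl or brush) moved more than 30 mm (distance of any of root_a, root_b, root_c, cleaver, jar, bowl, brush from where it was at the start of the episode above 0.03 m).
It also fails if it takes over 72 s, if anything falls off the work surface, if the arm or the gripper's body presses on something with over 40 N, if the wrist force passes 120 N, or if a joint passes its speed limit or range.

## Robot

A 6-joint arm with a two-finger parallel gripper is mounted at the origin on the work surface. World frame = base frame: x ahead of the robot, y to its left, z up, the work surface at z = 0. Lengths are in m, angles in rad, forces in N, time in s.
With the tool pointing down it reaches from about 0.325 to 0.9 m from the base axis. Payload 6.1 kg.
Tool frame: the origin (TCP) lies between the finger pads, 19 mm behind the fingertips; this is the grasp point; z points along the fingers, y is the line along which they close (so a half turn about z gives the same grasp; the last joint's range is limited). The gripper opens to 85 mm and grips with 20 to 120 N. Pads are 22 mm wide; open, the fingers measure 114 mm over their backs; the gripper's body (76 mm by 85 mm) begins 54 mm behind the grasp point. The pads swing forward as they close: fully open they stand 13 mm farther back than shut.
Start: joints at [-1.294, 0.22, 1.526, -0, 1.395, -0.126], TCP at [0.245, -0.575, 0.25] pointing down, gripper open.
Joint ranges: [-2.98, 2.98], [-0.91, 2.08], [0.09, 2.57], [-1.24, 4.39], [0.2, 2.65], [-2.68, 2.68]. Speed limits (rad/s): [2.57, 2.57, 3.01, 3.14, 3.14, 3.14].

## Interface

Orientations are given as [roll, pitch, yaw] about the fixed x, y, z axes, in that order (R = Rz(yaw) Ry(pitch) Rx(roll)).
In Python, from plant import movep, move_l, set_joints, gripper_to, hold, inverse_kinematics, observe, get_image, get_calibration, Unreachable, job_done gives the robot as it stands. Calls block until the motion is done:
- movep(position, orientation): joint-space move of the TCP to a pose.
- move_l(position, feed=0.15, rotation=None, max_force=None): straight line of the TCP; rotation=None keeps the orientation; feed is the mean speed in m/s. With max_force (N) it stops when the force on the tool has changed by that much, and returns True; else False.
- set_joints(angles): joint-space move.
- gripper_to(opening, f_grip=None): finger opening in m; f_grip is the grip in N (None keeps the last); returns when the fingers have stopped.
- hold(seconds).
- inverse_kinematics(position, orientation): joint angles nearest the present ones, or None.
- observe(): the state.
- get_image(name): name is "scene" or "top" or "wrist"; returns (picture, depth): 400x640x3 uint8, red, green, blue; 400x640 float32, m along the optical axis (not along the pixel's ray), 0 where there is no reading.
- get_calibration(name): a dict with "intrinsics" (3x3 intrinsics, pixels), "world_from_camera" (4x4, takes a point from camera to world coordinates). Camera axes: x right, y down, z forward; pixel columns grow to the right and rows downward; lengths in m; the calibration is good to about 2 mm. A picture is of the moment at which its call begins: read the wrist's pose just before it. get_calibration takes no time and is no camera call; for the wrist camera it gives the pose at the moment of the call.
A pose or a line that the arm cannot do raises Unreachable and nothing moves.
- job_done(): hands the job in; it is judged then, once.
The state is a dict: "time_s": time; "q": joint angles; "joint_velocities": joint speeds; "joint_torque": joint torques, N m; "eef_pos": TCP position; "tcp_rot": TCP orientation; "ft_force": force on the tool from outside, world axes, zero at the start; "torque": the same for the moment, N m; "opening": finger opening in m; "grasp_force": force on a finger pad.
Only numpy, scipy, OpenCV 4.12 (cv2) and the standard library are available. Lean on these libraries where they do the work, as an engineer would, in place of code of your own. Each camera call takes 0.05 s, during which the arm holds its last target. There are 200 camera calls.

## Working session

There is one attempt and no reset: what is moved stays moved. The work goes in short steps, each a Python script; the robot and the scene stay as the last script left them, time stands still between calls to the robot, and variables do not carry over. Pictures are saved under pics/ and viewed, at most 10 in all, crops included, and the job is handed in when it is done.

```bash
mkdir -p pics; ls
python3 - <<'E'
from plant import *
import cv2,numpy as np
for n in("scene","top"):
    p,d=get_image(n); c=get_calibration(n); np.savez(n+".npz",p=p,d=d,K=c["intrinsics"],T=c["world_from_camera"])
    cv2.imwrite(f"pics/{n}.png",p[:,:,::-1]); print(n,c)
print(observe())
E
```

```text
pics
scene {'intrinsics': array([[445.49613937,   0.        , 316.41196733],
       [  0.        , 445.49613937, 206.07629457],
       [  0.        ,   0.        ,   1.        ]]), 'world_from_camera': array([[-0.31604119,  0.67390813, -0.66780671,  1.45325215],
       [ 0.94860297,  0.21225602, -0.23473342,  0.30771646],
       [-0.01644277, -0.70766886, -0.7063529 ,  1.08841623],
       [ 0.        ,  0.        ,  0.        ,  1.        ]])}
top {'intrinsics': array([[409.5586914 ,   0.        , 315.34178524],
       [  0.        , 409.5586914 , 209.63798578],
       [  0.        ,   0.        ,   1.        ]]), 'world_from_camera': array([[-2.43452681e-02, -9.94054791e-01,  1.06124362e-01,
         4.02049583e-01],
       [-9.99703475e-01,  2.41524689e-02, -3.10175391e-03,
         3.30750480e-03],
       [ 5.20147973e-04, -1.06168407e-01, -9.94348027e-01,
         1.27117255e+00],
       [ 0.00000000e+00,  0.00000000e+00,  0.00000000e+00,
         1.00000000e+00]])}
{'time_s': 0.1, 'q': array([-1.29409138e+00,  2.21144418e-01,  1.52750785e+00, -4.35295645e-06,
        1.39471531e+00, -1.26092055e-01]), 'joint_velocities': array([ 0.00077279, -0.00019609, -0.00161054, -0.0020918 , -0.00035902,
        0.00079389]), 'joint_torque': array([ 5.56938994e-04, -4.98247218e+01, -3.90544832e+01, -6.94907683e-06,
        5.69619078e-03,  2.09788965e-05]), 'eef_pos': array([ 0.244852  , -0.57447515,  0.24900448]), 'tcp_rot': array([-3.13983128e+00, -2.18961597e-04,  4.02797574e-01]), 'ft_force': array([ 1.24216821, -0.09854414, -0.15136401]), 'torque': array([-0.02716156,  0.03370398, -0.01354073]), 'grasp_force': 0.0, 'opening': 0.08546990139317905}
```

View pics/top.png

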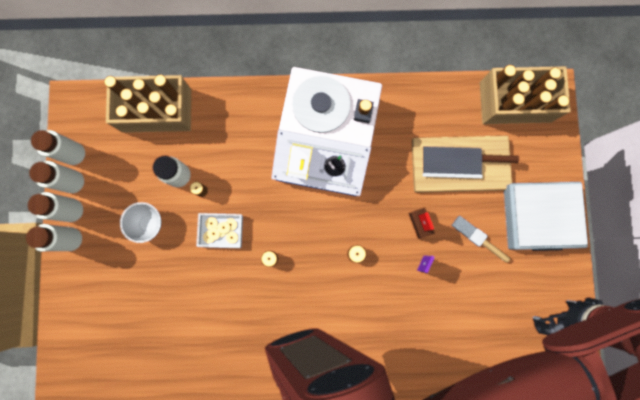

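View pics/scene.png

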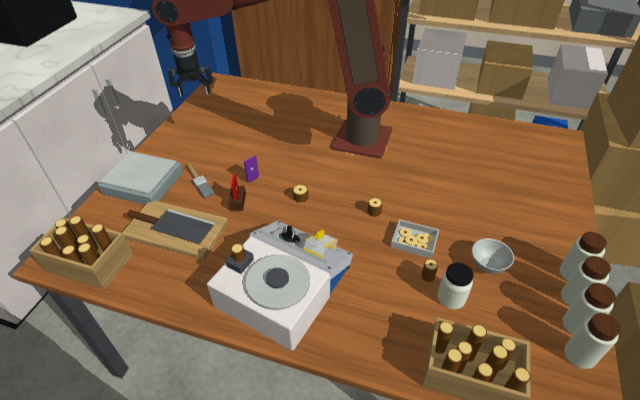

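The top view shows the panel around (320,165), the knob at (335,166), the guard with its fin at (298,160) and the red plate in its block at (425,222). The purple decoy is at (427,264). I'll get rough positions from depth.

```bash
cat > h.py <<'E'
import numpy as np,cv2
from scipy.spatial.transform import Rotation as R
def load(n):
    z=np.load(n+".npz"); return z["p"],z["d"],z["K"],z["T"]
def cloud(d,K,T):
    v,u=np.mgrid[:d.shape[0],:d.shape[1]]
    P=np.stack([(u-K[0,2])/K[0,0]*d,(v-K[1,2])/K[1,1]*d,d],-1)
    return P@T[:3,:3].T+T[:3,3]
def snap(n):
    from plant import get_image,get_calibration
    c=get_calibration(n);p,d=get_image(n)
    return p,d,c["intrinsics"],c["world_from_camera"]
E
python3 - <<'E'
from h import *
p,d,K,T=load("top");W=cloud(d,K,T)
np.set_printoptions(precision=4,suppress=True)
for n,(u,v) in dict(knob=(335,166),fin=(298,160),panelL=(283,178),panR=(358,187),up1=(289,145),up2=(374,158),red=(427,221),table=(400,300),purple=(427,263)).items(): print(n,W[v,u])
hsv=cv2.cvtColor(p,cv2.COLOR_RGB2HSV)
m=((hsv[...,0]<8)|(hsv[...,0]>172))&(hsv[...,1]>170)&(hsv[...,2]>120); m[280:]=0
q=W[m&(W[...,2]>.1)];print(len(q),q.mean(0),q.min(0),q.max(0))
sub=W[150:190:4,276:370:6];print(sub[...,2].round(3))
E
```

```text
knob [ 0.65   -0.0598  0.1153]
fin [0.6686 0.0458 0.1219]
panelL [0.6298 0.0944 0.0561]
panR [ 0.5958 -0.1294  0.0629]
up1 [0.7169 0.0716 0.1078]
up2 [ 0.6977 -0.1904 -0.001 ]
red [ 0.4864 -0.3193  0.1015]
table [ 0.2542 -0.2524 -0.0017]
purple [ 0.3668 -0.3166  0.0878]
64 [ 0.4852 -0.3178  0.1267] [ 0.402  -0.3344  0.1009] [0.5118 0.0033 1.2712]
[[ 0.096  0.091  0.098  0.136  0.138  0.141  0.106  0.11   0.103  0.11
   0.118  0.115  0.11   0.116  0.117  0.116]
 [ 0.088  0.09   0.087  0.129  0.133  0.131  0.098  0.099  0.102  0.102
   0.104  0.103  0.105  0.114  0.119  0.114]
 [ 0.084  0.082  0.083  0.125  0.128  0.13   0.087  0.097  0.067  0.096
   0.101  0.1    0.118  0.102  0.102  0.112]
 [ 0.076  0.077  0.081  0.121  0.142  0.125  0.09   0.089  0.09   0.116
   0.102  0.09   0.11   0.096  0.097  0.103]
 [ 0.07   0.076  0.112  0.112  0.141  0.122  0.081  0.084  0.084  0.12
   0.107  0.099  0.102  0.09   0.095  0.099]
 [ 0.061  0.066  0.105  0.108  0.114  0.115  0.076  0.073  0.078  0.089
   0.111  0.083  0.087  0.085  0.09  -0.004]
 [ 0.058  0.058  0.102  0.101  0.107  0.109  0.071  0.067  0.075  0.077
   0.075  0.078  0.08   0.086  0.083  0.003]
 [ 0.053  0.058  0.06   0.059  0.059  0.107  0.07   0.068  0.069  0.067
   0.066  0.07   0.077  0.074  0.076 -0.   ]
 [-0.007 -0.002  0.013  0.048  0.057  0.058  0.059  0.06   0.058  0.069
   0.073  0.063  0.069  0.068  0.07   0.   ]
 [-0.001 -0.005 -0.002  0.002 -0.001  0.002  0.025  0.052  0.054  0.049
   0.057  0.06   0.071  0.07   0.067 -0.002]]
```

```bash
cat >> h.py <<'E'
def panelR(psi): return R.from_euler('z',psi)*R.from_euler('y',-np.deg2rad(28))
E
python3 - <<'E'
from h import *
from plant import *
np.set_printoptions(precision=4,suppress=True)
Rp=panelR(-.16); o=np.array([.66,-.03,.085])+Rp.apply([0,0,.26])
best=None
for yaw in np.arange(-np.pi,np.pi,np.pi/4):
    Rt=Rp*R.from_euler('z',yaw)*R.from_euler('x',np.pi)
    q=inverse_kinematics(o,Rt.as_euler('xyz')); print(round(yaw,2),q)
Rt=Rp*R.from_euler('x',np.pi)
e=observe();Tc=get_calibration("wrist")["world_from_camera"]
Re=R.from_euler('xyz',e["tcp_rot"]);print(Re.inv().apply(Tc[:3,3]-e["eef_pos"]),(Re.inv()*R.from_matrix(Tc[:3,:3])).as_matrix())
# look at the plate on the way
movep([.42,-.32,.36],[np.pi,0,0])
p,d,K,T=snap("wrist");np.savez("w0.npz",p=p,d=d,K=K,T=T);cv2.imwrite("pics/w0.png",p[:,:,::-1]);print(observe()["time_s"])
movep(o,Rt.as_euler('xyz'))
p,d,K,T=snap("wrist");np.savez("w1.npz",p=p,d=d,K=K,T=T);cv2.imwrite("pics/w1.png",p[:,:,::-1]);print(observe()["time_s"],observe()["q"])
E
```

```text
-3.14 [-0.1679 -0.3873  2.0443  0.0044  0.996  -1.5802]
-2.36 [-0.1679 -0.3873  2.0443  0.0044  0.996  -2.3656]
-1.57 None
-0.79 [-0.1679 -0.3873  2.0443  0.0044  0.996   2.3468]
0.0 [-0.1679 -0.3873  2.0443  0.0044  0.996   1.5614]
0.79 [-0.1679 -0.3873  2.0443  0.0044  0.996   0.776 ]
1.57 [-0.1679 -0.3873  2.0443  0.0044  0.996  -0.0094]
2.36 [-0.1679 -0.3873  2.0443  0.0044  0.996  -0.7948]
[ 0.0723 -0.0003 -0.1232] [[ 0.001  -0.9601 -0.2797]
 [ 1.      0.0009  0.0006]
 [-0.0004 -0.2797  0.9601]]
1.3917
2.7083 [-0.1699 -0.3865  2.043   0.0041  0.9962  1.5607]
```

View pics/w0.png

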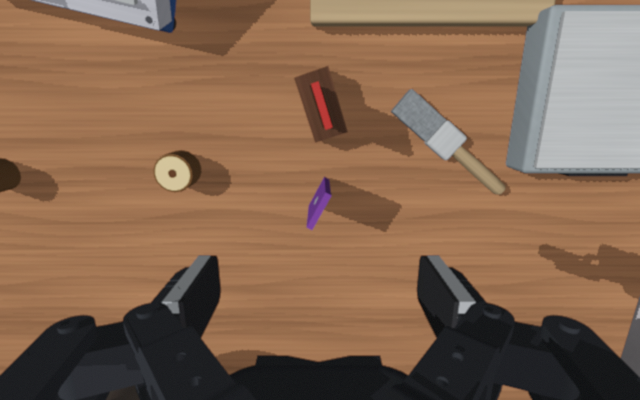

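View pics/w1.png

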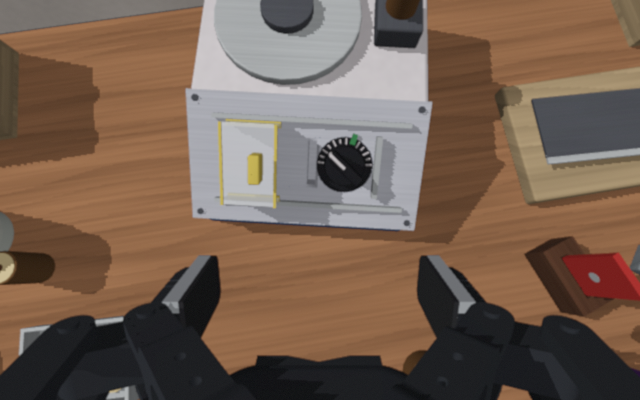

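w1 shows the panel, with screws at (195,97), (422,109), (200,211) and (407,223). The knob is at (344,163) with its pointer towards (332,153), the green marker at (354,138) and the fin at (254,169). In w0 the red plate's top is at (321,106). Next I fit the panel plane and rectify.

Run:
```python
from h import *
from scipy.optimize import least_squares
np.set_printoptions(precision=4,suppress=True)
p,d,K,T=load("w1");W=cloud(d,K,T)
hsv=cv2.cvtColor(p,cv2.COLOR_RGB2HSV)
reg=np.zeros(d.shape,bool);reg[95:222,190:425]=1
Q=W[reg&(d>0)]
# ransac-ish plane: start from nominal
Rp=panelR(-.16).as_matrix();n=Rp[:,2]
h=Q@n;c,b=np.histogram(h,200);c0=b[c.argmax()];print("mode",c0)
I=Q[abs(h-c0)<.006]
for tol in(.006,.004,.003,.003):
    m=I.mean(0);n=np.linalg.svd(I-m,full_matrices=False)[2][2];n*=np.sign(n[2]);I=Q[abs((Q-m)@n)<tol]
print("normal",n,"tilt",np.degrees(np.arccos(n[2])),"yaw",np.arctan2(-n[1],-n[0]),len(I),np.std((I-m)@n))
# outline of points within the plane
M=(abs((W-m)@n)<.003)&reg
x=np.array([n[2],0,-n[0]]);
psi=np.arctan2(-n[1],-n[0]);Rp=panelR(psi).as_matrix()
M=cv2.morphologyEx(M.astype(np.uint8),cv2.MORPH_OPEN,np.ones((3,3)))>0
P=(W[M]-m)@Rp
r=cv2.minAreaRect((P[:,:2]*1e3).astype(np.float32));print(r)
ang=r[2]; ang=ang-90 if ang>45 else ang
psi2=psi
c=np.array(r[0])/1e3;O=m+Rp[:,:2]@c
print("centre",O,"residual rot deg",ang)
np.savez("fit.npz",m=m,O=O,Rp=Rp)
# rectify: 3px/mm, panel +x up, +y left
s=3;w,hh=900,560
def rect(z,img,Rp,O):
    v,u=np.mgrid[:hh,:w];X=(hh/2-v)/s/1e3;Y=(w/2-u)/s/1e3
    Pw=O+np.stack([X,Y,np.full_like(X,z)],-1)@Rp.T
    C=(Pw-T[:3,3])@T[:3,:3];uv=C@K.T
    return cv2.remap(img,(uv[...,0]/uv[...,2]).astype(np.float32),(uv[...,1]/uv[...,2]).astype(np.float32),cv2.INTER_CUBIC)
I=rect(0,p,Rp,O)
cv2.imwrite("pics/rect.png",cv2.resize(I,(800,498))[:,:,::-1])
```

```text
mode -0.2313014139090031
normal [-0.4585  0.1022  0.8828] tilt 28.018211079925074 yaw -0.21921304652371107 19894 0.0008424182215389143
((-5.543701171875, 11.564529418945312), (147.03648376464844, 274.37445068359375), 2.99444580078125)
centre [ 0.6681 -0.015   0.0878] residual rot deg 2.99444580078125
```

View pics/rect.png

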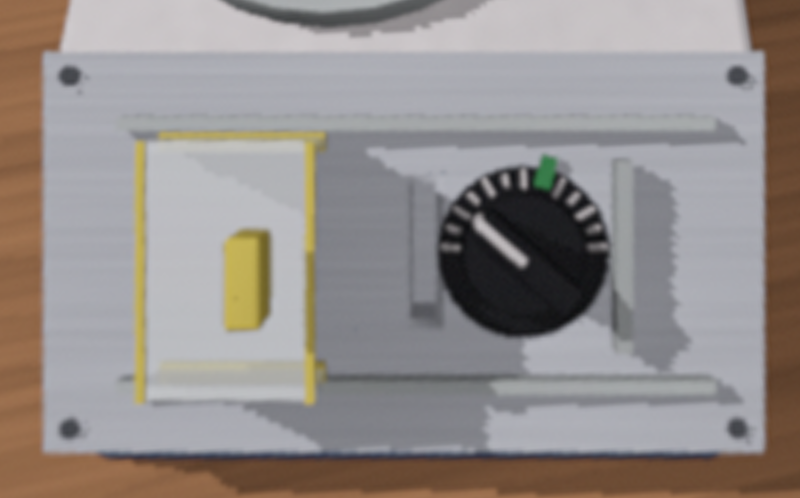

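The rectified view gives a 270 by 150 mm panel and a dial centre at panel (0,-45), both as specified. The origin is about 1.3 mm off in x and y. The marker is near +0.26 rad and the pointer near -0.82. Now I'll get exact values and the plate.

```bash
cat >> h.py <<'E'
try: F=np.load("fit.npz");Rp=F["Rp"];O=F["O2"] if "O2" in F else F["O"]
except Exception: pass
S=4
def rect(z,img,K,T,w=1100,hh=640,Rq=None,Oq=None):
    "orthographic view of plane at height z: 4 px/mm, frame x up, y left"
    Rq=Rp if Rq is None else Rq; Oq=O if Oq is None else Oq
    v,u=np.mgrid[:hh,:w];X=(hh/2-v)/S/1e3;Y=(w/2-u)/S/1e3
    C=(Oq+np.stack([X,Y,np.full_like(X,z)],-1)@Rq.T-T[:3,3])@T[:3,:3];uv=C@K.T
    I=cv2.remap(img,(uv[...,0]/uv[...,2]).astype(np.float32),(uv[...,1]/uv[...,2]).astype(np.float32),cv2.INTER_CUBIC)
    return I,X*1e3,Y*1e3
def angles(p,K,T):
    I,X,Y=rect(.002,p,K,T);h=cv2.cvtColor(I,cv2.COLOR_RGB2HSV);near=np.hypot(X,Y+45)<42
    g=(h[...,0]>50)&(h[...,0]<85)&(h[...,1]>100)&near
    gm=np.array([X[g].mean(),Y[g].mean()])
    I,X,Y=rect(.030,p,K,T);h=cv2.cvtColor(I,cv2.COLOR_RGB2HSV)
    w=((h[...,2]>150)&(h[...,1]<60)&(np.hypot(X,Y+45)<24.5)).astype(np.uint8)
    n,l,st,_=cv2.connectedComponentsWithStats(w);w=l==1+st[1:,4].argmax()
    P=np.stack([X[w],Y[w]],1);c=P.mean(0);dr=np.linalg.svd(P-c,full_matrices=False)[2][0]
    dr*=np.sign(dr@(c-[0,-45]))
    t=(P-c)@dr
    return dict(green=gm,thm=np.arctan2(-(gm[1]+45),gm[0]),pc=c,thp=np.arctan2(-dr[1],dr[0]),ends=(c+dr*t.min(),c+dr*t.max()),n=len(P))
E
python3 - <<'E'
from h import *
F=np.load("fit.npz");O=F["O"]+F["Rp"]@[-.00125,-.0013,0]
np.savez("fit.npz",m=F["m"],O=F["O"],O2=O,Rp=F["Rp"])
E
python3 - <<'E'
from h import *
np.set_printoptions(precision=4,suppress=True)
p,d,K,T=load("w1")
print(O,angles(p,K,T))
# heights above panel plane
W=cloud(d,K,T);P=(W-O)@Rp*1e3;ok=d>0
for name,(x0,x1,y0,y1) in dict(stop=(-15,15,-90,-75),fin=(-15,15,40,60),machine=(80,200,-150,150),knob=(-25,25,-70,-20)).items():
    s=ok&(P[...,0]>x0)&(P[...,0]<x1)&(P[...,1]>y0)&(P[...,1]<y1);z=P[s][:,2];print(name,len(z),np.percentile(z,[5,50,95,99.5]))
tp=load("top");W2=(cloud(tp[1],tp[2],tp[3])-O)@Rp*1e3
s=(W2[...,0]>78)&(W2[...,0]<230)&(abs(W2[...,1])<140);print("machine top",np.percentile(W2[s][:,2],[50,95,99.8]))
I,X,Y=rect(.05,p,K,T);h=cv2.cvtColor(I,cv2.COLOR_RGB2HSV)
# plate
p,d,K,T=load("w0");W=cloud(d,K,T)
I,X,Y=rect(.11,p,K,T,640,640,np.eye(3),np.array([.485,-.318,0]));h=cv2.cvtColor(I,cv2.COLOR_RGB2HSV)
m=(((h[...,0]<8)|(h[...,0]>172))&(h[...,1]>150)&(h[...,2]>90)).astype(np.uint8)
n,l,st,_=cv2.connectedComponentsWithStats(m);w=l==1+st[1:,4].argmax()
print("plate rect (mm, x,y)",cv2.minAreaRect(np.stack([X[w],Y[w]],1).astype(np.float32)))
hs=cv2.cvtColor(p,cv2.COLOR_RGB2HSV);m=((hs[...,0]<8)|(hs[...,0]>172))&(hs[...,1]>150)&(hs[...,2]>90);m[150:]=0
print(np.percentile(W[m],[2,50,98],axis=0), m.sum())
cv2.imwrite("pics/plate.png",np.hstack([cv2.resize(I,(500,500)),np.zeros((500,1,3),np.uint8)])[:,:,::-1])
E
```

```text
[ 0.6667 -0.016   0.0872] {'green': array([ 28.9031, -52.7075]), 'thm': np.float64(0.2606032628733891), 'pc': array([  9.0792, -34.8972]), 'thp': np.float64(-0.8489120898207926), 'ends': (array([  1.6269, -43.3617]), array([ 16.266 , -26.7342])), 'n': 1036}
stop 7779 [264.2535 305.9325 323.5153 325.8348]
fin 4159 [ 56.8988 311.863  326.4019 329.0525]
machine 20836 [-48.2834 -23.8771  -7.8841  -1.9181]
knob 14720 [  7.1748 317.5542 330.1571 333.7942]
machine top [-35.5105  -7.6744  11.9297]
plate rect (mm, x,y) ((2.984020233154297, -5.141597747802734), (51.8751220703125, 10.13771915435791), 17.90931510925293)
[[ 0.4606 -0.3338  0.0094]
 [ 0.4887 -0.3228  0.1089]
 [ 0.5134 -0.312   0.1108]] 460
```

View pics/plate.png

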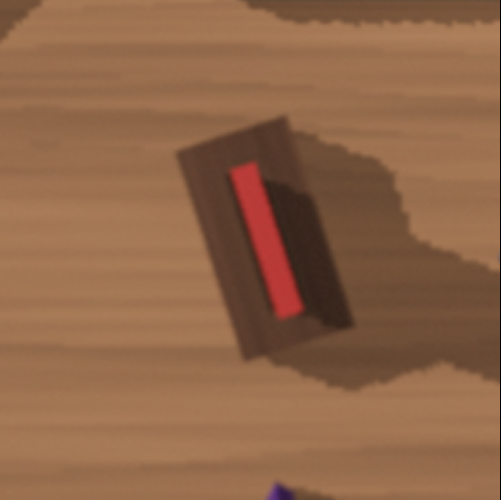

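The plate top is at (0.488, -0.323, 0.110) with yaw +0.313, and its size and height match. I'll turn the knob.

```bash
cat >> h.py <<'E'
def pt(*a): return O+Rp@(np.array(a)/1e3)
def ori(th=0.): return (R.from_matrix(Rp)*R.from_euler('z',-th)*R.from_euler('x',np.pi)).as_euler('xyz')
E
cat > turn.py <<'E'
from h import *
from plant import *
import sys
def turn(a,b):
    gripper_to(.04,30)
    movep(pt(0,-45,110),ori(a)); print(move_l(pt(0,-45,30),.08,max_force=20))
    gripper_to(0,30); print("grip",observe()["opening"],observe()["grasp_force"])
    n=max(1,int(np.ceil(abs(b-a)/.4)))
    for t in np.linspace(a,b,n+1)[1:]: move_l(pt(0,-45,30),.15,ori(t))
    hold(.2); e=observe();print(e["ft_force"],e["torque"],R.from_euler('xyz',e["tcp_rot"]).as_matrix()[:,0]@Rp)
    gripper_to(.04); move_l(pt(0,-45,110),.15)
    movep(pt(-13,30,260),ori(0))
    p,d,K,T=snap("wrist");np.savez("w2.npz",p=p,d=d,K=K,T=T);cv2.imwrite("pics/w2.png",p[60:300,150:500,::-1])
    print(angles(p,K,T),observe()["time_s"])
turn(float(sys.argv[1]),float(sys.argv[2]))
E
python3 turn.py -0.849 0.2606
```

```text
False
grip 0.011155383374960888 34.11086082458496
[-5.45807809 -5.00537941  6.66804851] [-0.6611195   0.52652743 -0.48369425] [ 0.96614274 -0.25800343  0.00155878]
{'green': array([ 29.20750825, -52.78114686]), 'thm': np.float64(0.2603619376057457), 'pc': array([ 13.36357702, -48.30765883]), 'thp': np.float64(0.22224672274819404), 'ends': (array([  2.34756365, -45.81826362]), array([ 23.50172208, -50.59867364])), 'n': 1149} 9.1083
```

The pointer reads 0.22 to 0.24 against the marker at 0.260, an error of about 1 mm, which is well inside tolerance. I'll check the fin and slide the guard.

```bash
cat > guard.py <<'E'
from h import *
from plant import *
np.set_printoptions(precision=4,suppress=True)
def fin(p,K,T,y0):
    I,X,Y=rect(.06,p,K,T);h=cv2.cvtColor(I,cv2.COLOR_RGB2HSV)
    m=((h[...,0]>18)&(h[...,0]<32)&(h[...,1]>120)&(h[...,2]>185)&(abs(X)<24)&(abs(Y-y0)<16))
    return X[m].mean(),Y[m].mean(),m.sum()/S/S
p,d,K,T=load("w2"); f=fin(p,K,T,50); print("fin",f)
assert abs(f[0])<6 and abs(f[1]-50)<6
gripper_to(.045,30)
movep(pt(0,50,130),ori()); print(move_l(pt(0,50,61),.08,max_force=15))
gripper_to(0,30); print("grip",observe()["opening"],observe()["grasp_force"])
f0=observe()["ft_force"]
move_l(pt(0,-35,61),.08); print("mid",(observe()["ft_force"]-f0)@Rp)
print(move_l(pt(0,-60,61),.03,max_force=12)); e=observe()
print("end",(e["eef_pos"]-O)@Rp*1e3,(e["ft_force"]-f0)@Rp)
hold(.3);gripper_to(.045); move_l(pt(0,-55,130),.15)
movep(pt(-13,0,260),ori(0))
p,d,K,T=snap("wrist");np.savez("w3.npz",p=p,d=d,K=K,T=T);cv2.imwrite("pics/w3.png",cv2.resize(p[60:300,150:500,::-1],(700,480)))
print("fin",fin(p,K,T,-55),observe()["time_s"])
E
python3 guard.py
```

```text
fin (np.float64(1.0914957780458383), np.float64(48.25018094089264), np.float64(259.0625))
False
grip 0.011253122969149177 33.502535820007324
mid [-2.3074  3.9168  2.9572]
True
end [  0.4362 -55.9158  61.6611] [ 1.286   7.0708 -2.8402]
fin (np.float64(2.672847136382365), np.float64(-55.2889884631232), np.float64(303.375)) 15.25
```

View pics/w3.png

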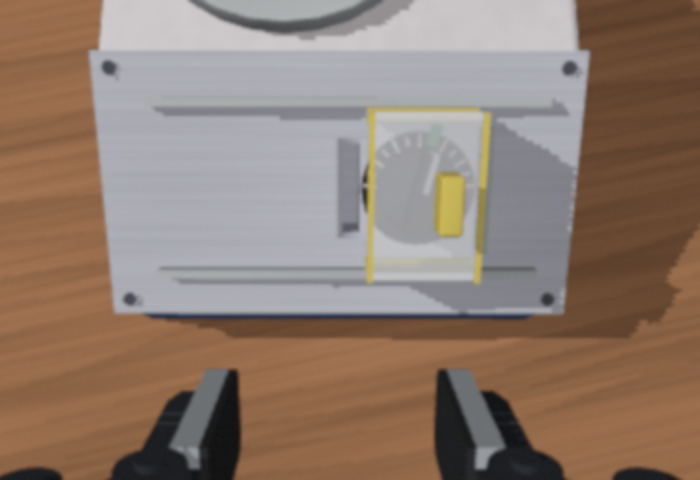

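The guard is home over the knob, the pointer shows on the marker, and the slot at (348,188) is uncovered. I'll take the plate.

```bash
cat > pick.py <<'E'
from h import *
from plant import *
np.set_printoptions(precision=4,suppress=True)
c=np.array([.488,-.3231]);yaw=.3126
o=(R.from_euler('z',yaw)*R.from_euler('x',np.pi)).as_euler('xyz')
P=lambda z:[c[0],c[1],z]
print(inverse_kinematics(P(.2),o))
gripper_to(.05,80)
movep(P(.2),o); print(observe()["q"]); print(move_l(P(.102),.08,max_force=15))
gripper_to(0,80); e=observe(); print("grip",e["opening"],e["grasp_force"],e["eef_pos"])
print(move_l(P(.30),.12)); e=observe(); print("held",e["opening"],e["grasp_force"],e["time_s"])
movep(pt(0,-7,180),ori()); e=observe(); print("over slot",(e["eef_pos"]-O)@Rp*1e3,e["q"],e["time_s"],e["opening"])
p,d,K,T=snap("wrist");np.savez("w4.npz",p=p,d=d,K=K,T=T);cv2.imwrite("pics/w4.png",p[:,:,::-1])
p,d,K,T=snap("scene");np.savez("s4.npz",p=p,d=d,K=K,T=T);cv2.imwrite("pics/s4.png",cv2.resize(p[120:320,180:400,::-1],(660,600)))
E
python3 pick.py
```

```text
[-0.7195  0.1663  1.6847 -0.      1.2906  0.5387]
[-0.7186  0.1657  1.6849  0.0004  1.2904  0.5395]
False
grip 0.006311527721227853 79.00099754333496 [ 0.4883 -0.3234  0.1025]
False
held 0.006713539658128924 78.37666869163513 20.45
over slot [  0.54    -7.5504 180.1398] [-0.1177 -0.2063  2.0328 -0.0654  0.8295  1.7044] 21.725 0.006218969293906542
```

View pics/w4.png

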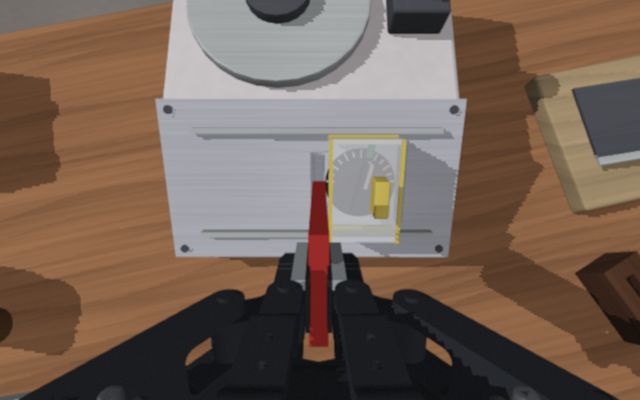

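The plate is held square with its foot edge at about (319,182), just in front of the slot at (318,160). I'll compare the predicted projections.

Run:
```python
from h import *
np.set_printoptions(precision=1,suppress=True)
p,d,K,T=load("w4")
def pr(*a):
    c=K@((pt(*a)-T[:3,3])@T[:3,:3]); return c[:2]/c[2]
print("foot +x",pr(19,-7,88),pr(19,-5,88),pr(19,-9,88),"edge25",pr(25,-3,98),pr(25,-11,98),pr(25,-3,188),pr(25,-11,188))
print("slot top corners",pr(25.85,-2,0),pr(25.85,-12,0), pr(0,-2,0),pr(0,-12,0))
h=cv2.cvtColor(p,cv2.COLOR_RGB2HSV);m=((h[...,0]<8)|(h[...,0]>172))&(h[...,1]>150)
for v in list(range(176,200,3))+[220,240,300,340,345,350]:
    u=np.where(m[v,280:360])[0]; print(v,(u.min()+280,u.max()+280) if len(u) else None)
g=p[...,1].astype(int)
for v in (150,155,160,165,170,175): print(v,g[v,305:335])
```

```text
foot +x [318.8 185.8] [315.8 185.8] [321.8 185.8] edge25 [312.5 180.3] [325.2 180.3] [308.4 234.7] [330.1 234.8]
slot top corners [313.1 155.3] [324.2 155.3] [313.2 183. ] [324. 183.]
176 None
179 None
182 (np.int64(314), np.int64(324))
185 (np.int64(313), np.int64(325))
188 (np.int64(313), np.int64(325))
191 (np.int64(313), np.int64(325))
194 (np.int64(313), np.int64(324))
197 (np.int64(312), np.int64(324))
220 (np.int64(311), np.int64(326))
240 (np.int64(309), np.int64(328))
300 (np.int64(310), np.int64(327))
340 (np.int64(309), np.int64(328))
345 (np.int64(309), np.int64(327))
350 None
150 [166 166 166 166 167 167 166 167 167 166 165 165 166 165 164 165 165 165
 165 164 163 162 163 166 172 173 172 176 181 184]
155 [169 169 169 169 164 147 130 125 123 125 130 132 133 135 136 137 138 139
 139 148 169 174 172 169 167 170 171 175 182 185]
160 [168 168 168 168 162 146 129 123 120 123 129 131 131 131 131 131 131 130
 129 140 167 172 170 167 167 170 172 173 173 161]
165 [169 169 169 170 164 147 131 125 121 122 127 129 129 129 129 129 129 127
 126 141 170 176 172 167 165 170 172 171 169 162]
170 [167 168 168 167 162 146 130 125 122 124 129 131 130 131 131 131 130 130
 127 142 169 167 137 112 147 169 172 166 154 151]
175 [167 166 167 167 161 144 129 125 124 123 127 129 129 129 129 129 128 130
 137 152 149  94  53 113 164 173 173 171 167 161]
```

The plate matches its prediction. The slot appears about 1.2 mm to the left of nominal, so I'll go low, re-measure, then insert.

```bash
cat > low.py <<'E'
from h import *
from plant import *
np.set_printoptions(precision=1,suppress=True)
move_l(pt(0,-6.2,107),.1); hold(.2)
e=observe();print((e["eef_pos"]-O)@Rp*1e3,e["time_s"],e["ft_force"])
p,d,K,T=snap("wrist");np.savez("w5.npz",p=p,d=d,K=K,T=T);cv2.imwrite("pics/w5.png",cv2.resize(p[80:280,200:440,::-1],(720,600)))
def pr(*a):
    c=K@((pt(*a)-T[:3,3])@T[:3,:3]); return c[:2]/c[2]
print("foot",pr(19,-4.2,15),pr(19,-8.2,15),"slot",pr(25.85,-2,0),pr(25.85,-12,0),pr(10,-2,0),pr(10,-12,0))
h=cv2.cvtColor(p,cv2.COLOR_RGB2HSV);m=((h[...,0]<8)|(h[...,0]>172))&(h[...,1]>150)
vs=np.where(m[:,300:340].any(1))[0];v0=vs.min()
for v in range(v0,v0+16,3):
    u=np.where(m[v,280:360])[0]; print(v,u.min()+280,u.max()+280)
for v in range(v0-24,v0+1,4): print(v,p[v,303:336,1])
E
python3 low.py
```

```text
[  0.7  -6.1 107.7] 22.9083 [ 0.2 -0.7 -1. ]
foot [316.8 186. ] [322.9 186. ] slot [313.8 171.4] [328.1 171.4] [313.9 193.2] [327.9 193.3]
182 314 323
185 313 324
188 313 324
191 313 324
194 313 324
197 312 325
158 [152 152 152 152 151 152 152 152 151 152 152 152 152 152 152 152 152 152
 152 152 152 152 151 152 151 151 151 152 151 151 151 150 150]
162 [151 150 150 150 150 150 150 151 150 151 151 150 150 151 151 150 151 151
 150 150 151 150 151 150 150 151 150 150 150 151 150 148 147]
166 [149 148 148 148 149 149 147 142 136 134 134 137 141 142 142 142 142 142
 143 143 143 145 148 148 149 148 149 149 149 150 148 148 146]
170 [154 154 154 154 154 153 145 124 114 112 112 111 114 116 120 121 123 124
 127 129 132 133 134 133 136 146 155 158 157 156 155 151 150]
174 [153 153 153 154 154 153 146 126 114 112 108 106 113 116 116 116 115 114
 115 115 116 115 114 110 113 141 154 156 157 157 154 151 151]
178 [151 151 151 151 152 151 143 125 113 112 109 105 111 114 114 114 114 114
 114 114 115 115 113 109 113 141 154 157 155 153 151 149 150]
182 [151 151 151 151 151 151 143 124 106  76  41  25  29  29  29  31  30  27
  29  29  32  51  83 104 116 144 157 158 156 154 151 151 150]
```

View pics/w5.png

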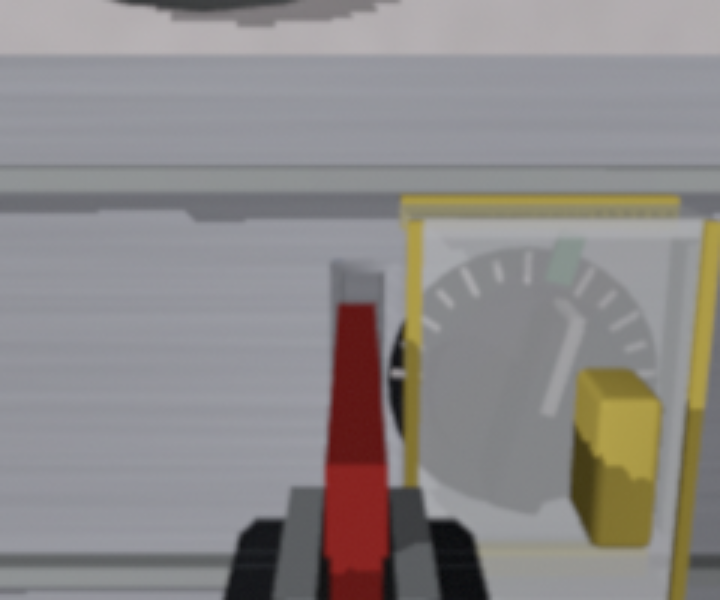

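The foot at u=318.8 is aligned with the slot at 318.5. The slot's upper end appears about 2.5 mm further up the slope than predicted, so I'll shift x by +2 mm and insert under force guard.

```bash
cat > ins.py <<'E'
from h import *
from plant import *
np.set_printoptions(precision=2,suppress=True)
x,y=2.,-6.3
move_l(pt(x,y,100),.05); f0=observe()["ft_force"]
for z in (92,86,80,74,68,62):
    hit=move_l(pt(x,y,z),.03,max_force=25); e=observe()
    print(z,hit,(e["eef_pos"]-O)@Rp*1e3,(e["ft_force"]-f0)@Rp,e["torque"]@Rp,e["time_s"])
    if hit: break
E
python3 ins.py
```

```text
92 False [ 1.62 -6.34 91.66] [ 0.63 -0.68  1.09] [-0.    0.31 -0.  ] 23.6667
86 False [ 1.71 -6.33 85.74] [ 0.81 -1.4   0.66] [ 0.    0.32 -0.01] 24.0167
80 False [ 1.75 -6.56 79.71] [ 0.15 -2.37 -1.37] [-0.46  0.37 -0.05] 24.3667
74 False [ 1.8  -6.49 73.64] [ 0.18 -3.31 -1.13] [-0.69  0.35 -0.03] 24.7167
68 False [ 1.88 -6.46 67.75] [ 0.04 -4.44 -2.36] [-0.84  0.26  0.02] 25.0667
62 True [ 2.12 -6.63 63.46] [-0.19 -1.11  9.39] [-0.29  0.5  -0.01] 25.3167
```

Run:
```python
from h import *
from plant import *
np.set_printoptions(precision=2,suppress=True)
print(move_l(pt(2,-6.5,60),.02,max_force=30)); hold(.2); e=observe()
print((e["eef_pos"]-O)@Rp*1e3,e["ft_force"]@Rp,e["opening"])
gripper_to(.03); move_l(pt(2,-6.5,150),.12)
movep(pt(-13,0,260),ori(0)); hold(.3)
p,d,K,T=snap("wrist")
h=cv2.cvtColor(p,cv2.COLOR_RGB2HSV);m=((h[...,0]<8)|(h[...,0]>172))&(h[...,1]>150)
P=(cloud(d,K,T)[m&(d>0)]-O)@Rp*1e3
print("plate pts",np.percentile(P,[2,50,98],axis=0)); 
I,X,Y=rect(.07,p,K,T); hh=cv2.cvtColor(I,cv2.COLOR_RGB2HSV)
mm=((hh[...,0]<8)|(hh[...,0]>172))&(hh[...,1]>150)&(hh[...,2]>130);print("top rect",cv2.minAreaRect(np.stack([X[mm],Y[mm]],1).astype(np.float32)))
np.savez("w6.npz",p=p,d=d,K=K,T=T);cv2.imwrite("pics/w6.png",cv2.resize(p[40:280,150:500,::-1],(700,480)));print(observe()["time_s"],observe()["ft_force"])
```

```text
True
[ 2.41 -6.51 63.44] [-2.18 -2.56  9.28] 0.006475624453883224
plate pts [[-29.35 -10.31   1.26]
 [  2.67  -6.54  70.62]
 [ 24.18  -2.89  73.88]]
top rect ((-6.375, -6.5), (8.0, 48.75), 90.0)
27.825 [-0.48  0.21  0.38]
```

View pics/w6.png

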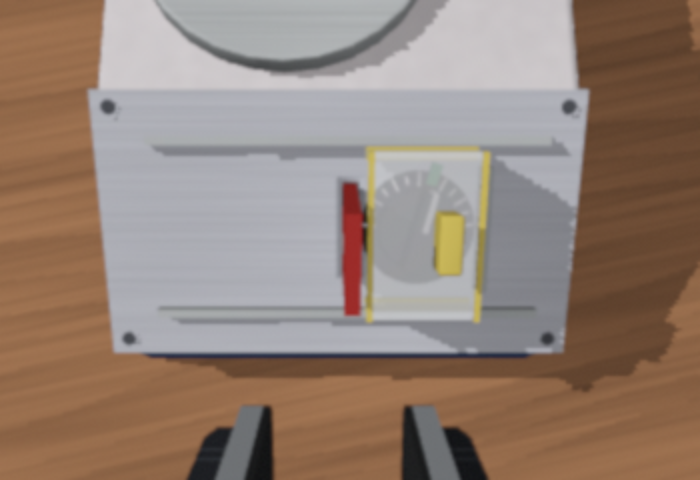

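Run:
```python
from h import *
np.set_printoptions(precision=2,suppress=True)
for n in ("w6",):
    p,d,K,T=load(n)
    h=cv2.cvtColor(p,cv2.COLOR_RGB2HSV);m=((h[...,0]<8)|(h[...,0]>172))&(h[...,1]>150)&(d>0)
    P=(cloud(d,K,T)-O)@Rp*1e3
    vs=np.where(m.any(1))[0]
    for v in range(vs.min(),vs.max()+1,3):
        r=m[v]; print(v,np.median(P[v][r],axis=0),np.median(h[v][r][:,2]),r.sum())
    print((T[:3,3]-O)@Rp*1e3)
```

```text
132 [24.79 -5.76  1.04] 116.0 5
135 [23.12 -6.02 18.21] 125.0 6
138 [21.61 -6.28 34.18] 125.0 7
141 [20.16 -5.96 48.34] 125.0 7
144 [19.   -6.18 62.93] 125.0 8
147 [17.51 -6.91 73.14] 147.5 10
150 [14.72 -7.41 72.89] 155.0 9
153 [11.91 -6.5  72.53] 156.0 9
156 [ 9.1  -6.99 72.34] 156.0 10
159 [ 6.31 -7.43 72.39] 156.0 9
162 [ 3.46 -7.04 72.2 ] 156.0 8
165 [ 0.44 -6.12 71.18] 156.0 8
168 [-2.31 -6.15 71.69] 156.0 8
171 [-5.3  -6.2  71.06] 156.0 8
174 [-8.23 -6.2  70.85] 156.0 8
177 [-11.04  -6.22  71.24] 156.0 8
180 [-14.1   -6.26  70.6 ] 155.0 8
183 [-17.09  -6.28  70.34] 156.0 6
186 [-20.15  -6.32  69.93] 156.0 6
189 [-23.07  -6.33  70.12] 156.0 6
192 [-26.33  -6.37  69.09] 156.0 6
195 [-29.37  -6.39  68.95] 156.0 6
[ 57.8    0.7  381.13]
```

The w6 view shows the plate home in the slot, with its top about 71 mm off the face and so its foot about 29 mm deep. It leans about 0.09 rad within the slot clearance (limit 0.14). The guard is on its stop and the pointer is on the marker, so I'll hand in.

```bash
python3 -c "
from plant import *
print(job_done(),observe()['time_s'])"
```

```text
the job is handed in; nothing more can be done
the job is handed in; nothing more can be done
```

I handed the job in after about 28 s of robot time, and no verdict was returned: the pointer is about 1 mm from the marker, the guard is against its stop, and the red plate's foot is about 29 mm deep in the slot, leaning about 0.09 rad (limit 0.14), with the gripper clear.

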